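Stow the remotes in the pin-locked media drawer

TASK

Pull the locking pin out of the small media cabinet (it can stand in the spare hole behind it meanwhile), slide its drawer open, and put every remote control that is lying on the table into the drawer. Then push the drawer fully shut and push the pin back home through both holes until it clicks and its head sits down on the steel tongue, leaving the phone, the tablet, the glasses and the pyramid puzzle where they are.

Things in the scene. Friction and masses are not known exactly. Their poses are not given: they have to be found in the camera images.
- cabinet: White box, 220 deep x 300 wide x 85 mm high, fixed on the table on the robot's left. Origin: on the table, middle of the lower front edge. Its own -x is the way the drawer slides out (roughly to the robot's right, world -y), +y is toward its lock block (roughly toward the robot), z up. The lock block is a dark steel bar on its +y side, 150 mm (x -50 to 100) by 75 mm (y 150 to 225), top face at z 78 mm, underside 44 mm over the table, with two through holes of 17 mm.
- lock_hole (a point): Centre of the lock hole (17 mm) of the lock block, marked 86 mm over the table, where the top face of the drawer's tongue lies when the drawer is shut; axes as the cabinet's. The pin is home when its origin is here. A spring ball in the hole's outer (+y) wall, 26.5 mm below this point, catches the pin's groove: pulling the pin out takes 10 to 15 N over the first few mm, pushing it in about 5 N, and it snaps in over the last few mm.
- park_hole (a point): Mouth of the spare plain 17 mm through hole in the lock block, 87 mm deeper (+x) than the lock hole, at the block's top face, 78 mm over the table; axes as the cabinet's. No ball: the pin stands in it loosely, its origin here, while the drawer is open.
- drawer (a joint): How far the drawer is out, in m: 0 shut (stop), 0.16 fully out (stop). Slides with about 2 N of friction and stays where left; the pin locks it (3 to 4 mm of play).
- drawer_handle (a point): Middle of the drawer's horizontal steel bar handle: 100 mm long along cabinet y, 10 mm thick, 60 mm over the table, 40 mm in front of the drawer's front panel; moves with the drawer. The panel is 298 mm wide, 16 mm thick, top at 80 mm. Axes as the cabinet's.
- drawer_floor (a point): On the drawer's inner floor (14 mm over the table), midway across, 80 mm behind the inner face of the front panel; moves with the drawer, axes as the cabinet's. Inside, the drawer runs x -80 to +104 mm, y -130 to +130 mm from here; its side and back walls are 46 mm high over the floor. The cabinet's top covers what lies beyond the cabinet's front plane (fully out, x up to +80 mm is uncovered).
- tongue_hole (a point): Centre of the 17 mm hole in the drawer's steel tongue, a plate 6 mm thick projecting 70 mm from the panel's end, on its top face; moves with the drawer and coincides with lock_hole when the drawer is shut. Axes as the cabinet's.
- pin: Detent pin. Black round head 26 mm across and 42 mm high standing above the origin (the flat underside of the head, on the pin's axis), z up along the axis. Steel shaft 14 mm across below it, 54 mm long, the last 12 mm tapering to 5 mm, with a ball groove 22 to 31 mm below the head. Starts home in the lock hole.
- remote_slim: Slim white remote, 112 x 32 x 18 mm, with a round pad. Its origin is the centre of its underside, x along its length, z up. Starts face up on the open table on the robot's right. May be absent.
- remote_wide: Wide black remote, 110 x 40 x 20 mm, with many buttons. Its origin is the centre of its underside, x along its length, z up. Starts face up on the open table on the robot's right. May be absent.
- remote_tall: Thick grey remote, 106 x 34 x 24 mm. Its origin is the centre of its underside, x along its length, z up. Starts face up on the open table on the robot's right. May be absent.
- remote_short: Short black remote, 90 x 38 x 20 mm, with one big round button. Its origin is the centre of its underside, x along its length, z up. Starts face up on the open table on the robot's right. May be absent.
- phone: Black phone lying near the robot, 150 x 74 x 9 mm; origin centre of its underside. Leave alone.
- tablet: Dark tablet in a cover, 250 x 180 x 12 mm, near the robot's left; origin centre of its underside. Leave alone.
- glasses: Black spectacles on the tablet, 140 x 120 x 45 mm; origin under the middle of the lenses. Leave alone.
- pyramid: Three-sided grey pyramid puzzle, about 70 mm wide and 60 mm high, beyond the drawer's path; origin centre of its base. Leave alone.
Things that resemble listed ones, but are neither listed nor needed, are in the scene too. What is shaped like the pin but blue is not meant. Leave any red look-alike of the remote_short alone.

How it is judged:
On the way, in this order (a step that is already met when the one before it is completed fails the run):
1. the pin is pulled clear of the lock hole with the drawer still shut ((z of pin in the frame of lock_hole above 0.05 m or horizontal distance between pin and lock_hole above 0.05 m) and value of joint drawer below 0.01 m), for 0.1 s.
2. the drawer is open at least 120 mm (value of joint drawer above 0.12 m), for 0.2 s.
3. every remote present lies in the open drawer, let go (x of remote_slim in the frame of drawer_floor between -0.078 and 0.102 m and y of remote_slim in the frame of drawer_floor between -0.13 and 0.13 m and z of remote_slim in the frame of drawer_floor between -0.01 and 0.035 m and x of remote_wide in the frame of drawer_floor between -0.078 and 0.102 m and y of remote_wide in the frame of drawer_floor between -0.13 and 0.13 m and z of remote_wide in the frame of drawer_floor between -0.01 and 0.035 m and x of remote_tall in the frame of drawer_floor between -0.078 and 0.102 m and y of remote_tall in the frame of drawer_floor between -0.13 and 0.13 m and z of remote_tall in the frame of drawer_floor between -0.01 and 0.035 m and x of remote_short in the frame of drawer_floor between -0.078 and 0.102 m and y of remote_short in the frame of drawer_floor between -0.13 and 0.13 m and z of remote_short in the frame of drawer_floor between -0.01 and 0.035 m and value of joint drawer above 0.08 m and contact force between each of remote_slim, remote_wide, remote_tall, remote_short and the fingers below 0.5 N), for 0.2 s.
4. the drawer is shut with the remotes in it (x of remote_slim in the frame of drawer_floor between -0.078 and 0.102 m and y of remote_slim in the frame of drawer_floor between -0.13 and 0.13 m and z of remote_slim in the frame of drawer_floor between -0.01 and 0.035 m and x of remote_wide in the frame of drawer_floor between -0.078 and 0.102 m and y of remote_wide in the frame of drawer_floor between -0.13 and 0.13 m and z of remote_wide in the frame of drawer_floor between -0.01 and 0.035 m and x of remote_tall in the frame of drawer_floor between -0.078 and 0.102 m and y of remote_tall in the frame of drawer_floor between -0.13 and 0.13 m and z of remote_tall in the frame of drawer_floor between -0.01 and 0.035 m and x of remote_short in the frame of drawer_floor between -0.078 and 0.102 m and y of remote_short in the frame of drawer_floor between -0.13 and 0.13 m and z of remote_short in the frame of drawer_floor between -0.01 and 0.035 m and value of joint drawer below 0.003 m), for 0.2 s.
5. the pin is home through both holes (x of pin in the frame of lock_hole between -0.003 and 0.003 m and y of pin in the frame of lock_hole between -0.003 and 0.003 m and z of pin in the frame of lock_hole between -0.004 and 0.003 m and angle between pin's own z axis and vertical below 0.08 rad and value of joint drawer below 0.003 m), for 0.2 s.
At the end, for the whole second after the job is handed in: Drawer shut to within 3 mm; pin upright (within 0.08 rad) in the lock hole, its head within 4 mm of its seat in height and 3 mm sideways; every remote present lies in the drawer, the middle of its underside no more than 35 mm over the floor; all at rest (all of step 5 and x of remote_slim in the frame of drawer_floor between -0.078 and 0.102 m and y of remote_slim in the frame of drawer_floor between -0.13 and 0.13 m and z of remote_slim in the frame of drawer_floor between -0.01 and 0.035 m and x of remote_wide in the frame of drawer_floor between -0.078 and 0.102 m and y of remote_wide in the frame of drawer_floor between -0.13 and 0.13 m and z of remote_wide in the frame of drawer_floor between -0.01 and 0.035 m and x of remote_tall in the frame of drawer_floor between -0.078 and 0.102 m and y of remote_tall in the frame of drawer_floor between -0.13 and 0.13 m and z of remote_tall in the frame of drawer_floor between -0.01 and 0.035 m and x of remote_short in the frame of drawer_floor between -0.078 and 0.102 m and y of remote_short in the frame of drawer_floor between -0.13 and 0.13 m and z of remote_short in the frame of drawer_floor between -0.01 and 0.035 m and linear speed of pin below 0.02 m/s and linear speed of each of remote_slim, remote_wide, remote_tall, remote_short below 0.03 m/s); the robot touches nothing.
It fails at once if a bystander (phone, tablet, glasses, pyramid) is moved by more than 25 mm (distance of any of phone, tablet, glasses, pyramid from where it was at the start of the episode above 0.025 m).
Of remote_slim, remote_wide, remote_tall, remote_short only 2 to 4 are there at a start; the rules pass over those that are not, and their reading is None.
At some moment in a run one of remote_slim, remote_wide, remote_tall, remote_short may be knocked a few centimetres aside while the robot is not near it.
It also fails if it takes over 210 s, if anything falls off the work surface, if the arm or the gripper's body presses on something with over 40 N, if the wrist force passes 120 N, or if a joint passes its speed limit or range.

ROBOT

A 6-joint arm with a two-finger parallel gripper is mounted at the origin on the work surface. World frame = base frame: x ahead of the robot, y to its left, z up, the work surface at z = 0. Lengths are in m, angles in rad, forces in N, time in s.
With the tool pointing down it reaches from about 0.35 to 0.8 m from the base axis. Payload 7.3 kg.
Tool frame: the origin (TCP) lies between the finger pads; the fingertips stand 25 mm ahead of it and the grasp point (between the pads) lies 6 mm ahead of it (r.tip_extent is the distance from the TCP to the fingertips, in m); z points along the fingers, y is the line along which they close (so a half turn about z gives the same grasp; the last joint's range is limited). The gripper opens to 85 mm and grips with 20 to 120 N. Pads are 22 mm wide; open, the fingers measure 114 mm over their backs; the gripper's body (76 mm by 85 mm) begins 54 mm behind the grasp point. The pads swing forward as they close: fully open they stand 13 mm farther back than shut.
Start: joints at [-0.146, 0.342, 1.524, -0, 1.275, -0.146], TCP at [0.525, 0, 0.256] pointing down, gripper open.
Joint ranges: [-2.53, 2.53], [-0.77, 2.02], [0.04, 2.7], [-1, 4.14], [0.28, 2.66], [-3.11, 3.11]. Speed limits (rad/s): [2.57, 2.57, 3.14, 3.14, 3.14, 3.14].

INTERFACE

Orientations are given as a unit quaternion [x, y, z, w].
In Python, from workcell import r, command_gripper, optics gives the robot as it stands. The module is installed in compiled form; this text tells all that it offers. Calls block until the motion is done:
- r.reach(position, orientation): joint-space move of the TCP to a pose.
- r.move_straight(position, orientation=None, speed=0.15, max_force=None): straight line of the TCP; orientation=None keeps the orientation; speed is the mean speed in m/s. With max_force (N) it stops when the force on the tool has changed by that much, and returns True; else False.
- r.movej(angles): joint-space move.
- command_gripper(opening, force=None): finger opening in m; force is the grip in N (None keeps the last); returns when the fingers have stopped.
- r.hold(seconds).
- r.solve_ik(position, orientation): joint angles nearest the present ones, or None.
- r.read_state(): the state.
- optics.get_image(name): name is "scene" or "side" or "wrist"; returns (picture, depth): 480x640x3 uint8, red, green, blue; 480x640 float32, m along the optical axis (not along the pixel's ray), 0 where there is no reading.
- optics.camera_model(name): a dict with "K" (3x3 intrinsics, pixels), "R" (3x3) and "t" (3): a world point X has camera coordinates R X + t; the wrist camera has in their place "tool_from_camera" (4x4, takes a point from camera to tool coordinates, whose origin is the TCP and whose axes are the flange's). Camera axes: x right, y down, z forward; pixel columns grow to the right and rows downward; lengths in m; the calibration is good to about 2 mm. A picture is of the moment at which its call begins: read the wrist's pose just before it. camera_model takes no time and is no camera call.
A pose or a line that the arm cannot do raises r.PlanningError and nothing moves.
- r.finish_job(): hands the job in; it is judged then, once.
The state is a dict: "time_s": time; "joint_positions": joint angles; "dq": joint speeds; "tau": joint torques, N m; "eef_pos": TCP position; "eef_rot": TCP orientation; "contact_force": force on the tool from outside, world axes, zero at the start; "torque": the same for the moment, N m; "grip_width": finger opening in m; "grip_force": force on a finger pad.
Only numpy, scipy, OpenCV 4.12 (cv2) and the standard library are available. Lean on these libraries where they do the work, as an engineer would, in place of code of your own. Each camera call takes 0.05 s, during which the arm holds its last target. There are 200 camera calls.

## Working session

There is one attempt and no reset: what is moved stays moved. The work goes in short steps, each a Python script; the robot and the scene stay as the last script left them, time stands still between calls to the robot, and variables do not carry over. Pictures are saved under pics/ and viewed, at most 14 in all, crops included, and the job is handed in when it is done.

```bash
mkdir -p pics && cat > h.py <<'E'
import numpy as np, cv2
from workcell import r, command_gripper, optics
from scipy.spatial.transform import Rotation as Ro
def cam(name):
    m=optics.camera_model(name); K=np.array(m["K"])
    if name=="wrist":
        s=r.read_state(); T=np.eye(4); T[:3,:3]=Ro.from_quat(s["eef_rot"]).as_matrix(); T[:3,3]=s["eef_pos"]
        W=T@np.array(m["tool_from_camera"]); R=W[:3,:3].T; t=-R@W[:3,3]
    else: R=np.array(m["R"]); t=np.array(m["t"])
    return K,R,t
def shot(name,fn=None):
    c=cam(name); im,d=optics.get_image(name)
    if fn: cv2.imwrite("pics/"+fn+".png",im[:,:,::-1]); np.savez("pics/"+fn+".npz",im=im,d=d,K=c[0],R=c[1],t=c[2])
    return im,d,c
def ray(c,px,z):
    K,R,t=c; o=-R.T@t; v=R.T@np.linalg.inv(K)@np.array([px[0],px[1],1.]); return o+v*(z-o[2])/v[2]
def cloud(d,c):
    K,R,t=c; u,v=np.meshgrid(np.arange(640),np.arange(480))
    P=np.stack([(u-K[0,2])/K[0,0]*d,(v-K[1,2])/K[1,1]*d,d],-1)
    return (P-t)@R
def down(yaw): # tool down, tool y axis at world angle yaw+90deg ; yaw = direction of tool x
    x=np.array([np.cos(yaw),np.sin(yaw),0]); z=np.array([0,0,-1.]); return Ro.from_matrix(np.stack([x,np.cross(z,x),z],1)).as_quat()
def load(fn):
    f=np.load("pics/"+fn+".npz"); return f["im"],f["d"],(f["K"],f["R"],f["t"])
E
python3 - <<'E'
from h import *
for n in("scene","side"):
    im,d,c=shot(n,n+"0"); print(n,-c[1].T@c[2],c[1][2],c[0][0,0],(d>0).mean())
s=r.read_state();print(s["eef_rot"],s["time_s"],r.tip_extent)
print(optics.camera_model("wrist")["tool_from_camera"])
E
```

```text
scene [ 1.32362079 -0.18601861  1.33781272] [-0.5436729   0.08838741 -0.83463012] 514.4442607732706 0.9960579427083334
side [-0.18131453 -0.81877482  0.65604839] [ 0.60261316  0.62656868 -0.49423584] 522.3778942205857 0.9961588541666667
[ 7.07112229e-01  7.07101010e-01 -3.97343465e-04 -5.48417265e-04] 0.1 0.025
[[-5.81989522e-05 -9.64064399e-01 -2.65668650e-01  6.71899214e-02]
 [ 9.99999958e-01  1.97753241e-05 -2.90827073e-04 -5.62529205e-05]
 [ 2.85629711e-04 -2.65668655e-01  9.64064357e-01 -1.17388917e-01]
 [ 0.00000000e+00  0.00000000e+00  0.00000000e+00  1.00000000e+00]]
```

View pics/scene0.png

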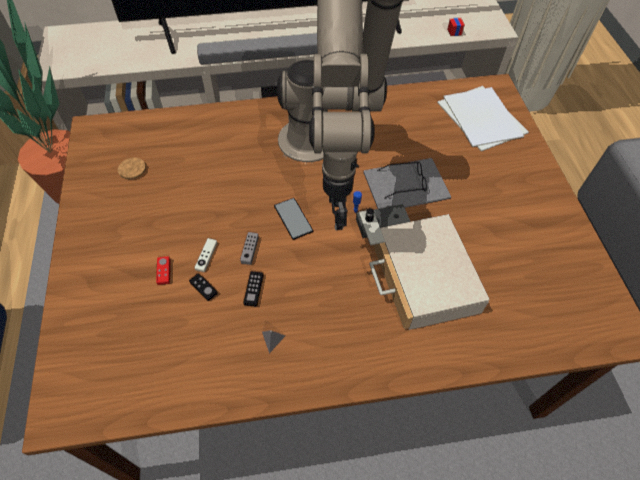

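View pics/side0.png

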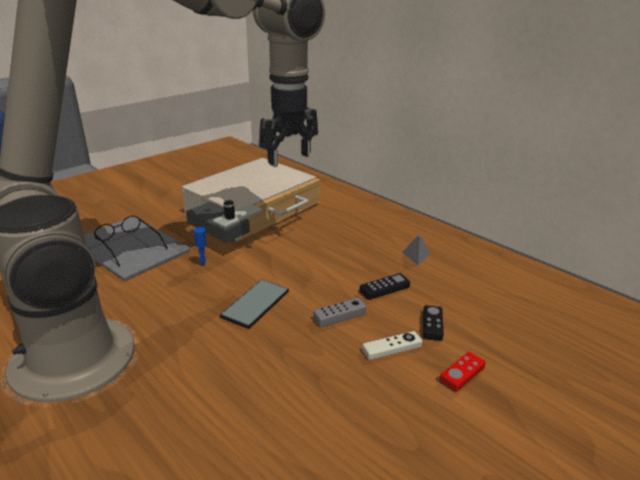

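The scene view shows white slim (206,255), grey tall (250,248), black wide (254,289) and short (203,287), with the red decoy at (163,270). The pin is at (370,215) and the blue look-alike at (357,200). The side view shows the same four remotes, with the pin at (229,209). Next I'll measure from both depth views.

```bash
python3 - <<'E'
from h import *
for n in("scene0","side0"):
    im,d,c=load(n); P=cloud(d,c); X,Y,Z=P[...,0],P[...,1],P[...,2]
    reg=(X>.2)&(X<.95)&(Y>-.6)&(Y<.5)&(d>0)
    tab=reg&(abs(Z)<.01); print(n,"table z",np.median(Z[tab]))
    m=(reg&(Z>.007)&(Z<.07)&(Y<-.03)).astype(np.uint8)
    m=cv2.morphologyEx(m,cv2.MORPH_OPEN,np.ones((2,2)))
    k,l,st,_=cv2.connectedComponentsWithStats(m)
    for i in range(1,k):
        if st[i,4]<80: continue
        q=l==i; zt=np.percentile(Z[q],80); top=q&(Z>zt-.006)
        (cx,cy),(w,h),a=cv2.minAreaRect(P[top][:,:2].astype(np.float32)*1000)
        print(st[i,:5],"rect",round(cx),round(cy),round(w),round(h),round(a),"zt %.3f"%zt,np.median(im[q],0))
    # cabinet top
    m=reg&(Z>.078)&(Z<.093)&(Y>.0)&(im.min(-1)>120)
    m=cv2.morphologyEx(m.astype(np.uint8),cv2.MORPH_OPEN,np.ones((3,3)))
    k,l,st,_=cv2.connectedComponentsWithStats(m); i=1+np.argmax(st[1:,4]); q=l==i
    rc=cv2.minAreaRect(P[q][:,:2].astype(np.float32)*1000); print("cab",rc,np.median(Z[q]),cv2.boxPoints(rc).round())
    # pin head
    q=reg&(Z>.10)&(Z<.14)&(X>.3)&(X<.7)&(Y>0)&(Y<.3)
    if q.sum()>5: print("pin?",q.sum(),np.median(P[q],0),P[q].min(0),P[q].max(0))
E
```

```text
scene0 table z 0.0004905094015238513
[276 201  38  36 600] rect 801 -109 109 1051 88 zt 0.012 [132. 137. 136.]
[241 233  19  32 369] rect 859 -229 931 58 2 zt 0.027 [111. 106. 105.]
[196 239  22  34 354] rect 863 -303 947 77 10 zt 0.020 [177.  179.  163.5]
[157 257  14  28 358] rect 887 -364 941 58 19 zt 0.022 [179.5  44.   40. ]
[244 271  21  36 492] rect 927 -229 795 63 2 zt 0.022 [46.5 40.  34. ]
[190 274  28  27 381] rect 916 -278 834 59 17 zt 0.022 [31. 29. 28.]
[264 331  21  20 228] rect 752 -207 30 23 77 zt 0.038 [72. 68. 67.]
cab ((613.9174194335938, 273.53692626953125), (304.47100830078125, 221.54310607910156), 4.708395004272461) 0.08568191269872542 [[453. 371.]
 [471. 151.]
 [775. 176.]
 [757. 396.]]
pin? 95 [0.44636522 0.12401275 0.12459811] [0.34729018 0.10309965 0.10055881] [0.45562192 0.13766111 0.13471096]
side0 table z 0.0016244453535790534
[405 236  25  28 389] rect 284 -505 1121 28 33 zt 0.039 [80. 75. 73.]
[360 274  51  26 749] rect 205 -499 997 101 34 zt 0.022 [35. 33. 32.]
[ 221  281   68   47 1558] rect 79 -409 963 135 50 zt 0.012 [113. 122. 117.]
[314 299  53  28 871] rect 129 -502 881 99 39 zt 0.026 [94. 89. 87.]
[424 306  21  35 662] rect 211 -603 896 42 31 zt 0.022 [35. 33. 33.]
[363 332  60  27 908] rect 136 -566 805 102 31 zt 0.020 [175.  171.  151.5]
[440 352  47  39 982] rect 165 -640 776 64 23 zt 0.022 [171.  24.  17.]
cab ((615.2555541992188, 268.810791015625), (301.69671630859375, 224.19735717773438), 5.050508975982666) 0.0874456680249546 [[455. 367.]
 [475. 144.]
 [775. 170.]
 [756. 394.]]
pin? 161 [0.43690486 0.11544303 0.11934709] [0.3349453  0.09591566 0.10001097] [0.45425518 0.13582959 0.13314094]
```

```bash
cat >> h.py <<'E'
def blobs(im,d,c,reg,zlo,zhi,amin=60):
    P=cloud(d,c); X,Y,Z=P[...,0],P[...,1],P[...,2]
    m=((d>0)&reg(X,Y)&(Z>zlo)&(Z<zhi)); mm=cv2.morphologyEx(m.astype(np.uint8),cv2.MORPH_OPEN,np.ones((3,3)))
    k,l,st,_=cv2.connectedComponentsWithStats(mm); out=[]
    for i in range(1,k):
        if st[i,4]<amin: continue
        q=(l==i)&m; zt=np.percentile(Z[q],75); top=q&(abs(Z-zt)<.005)
        (cx,cy),(w,h),a=cv2.minAreaRect(P[top][:,:2].astype(np.float32)*1000)
        if w<h: w,h,a=h,w,a+90
        out.append((st[i,:4].tolist(),cx/1000,cy/1000,w,h,(a+90)%180-90,zt,np.median(im[q],0)))
    return out
def show(bs):
    for b in bs: print(b[0],"c %.3f %.3f  %.0fx%.0f yaw %.0f top %.3f"%b[1:7],b[7])
E
python3 - <<'E'
from h import *
for n in("scene0","side0"):
    im,d,c=load(n); print(n); show(blobs(im,d,c,lambda X,Y:(X>.2)&(X<1)&(Y>-.6)&(Y<-.0),.007,.07))
    P=cloud(d,c); q=(d>0)&(im[...,2]>100)&(im[...,0]<80)&(abs(P[...,1])<.4)&(P[...,0]>.2)&(P[...,2]>.01)
    print("blue",np.median(P[q],0),P[q].min(0),P[q].max(0))
r.reach([.447,.12,.30],down(np.pi/2))
for i,(x,y) in enumerate(((.447,.12),(.447,.18))):
    r.move_straight([x,y,.30]); shot("wrist",f"w{i}")
print(r.read_state()["time_s"])
E
```

```text
scene0
[287, 200, 12, 18] c 0.311 -0.094  76x21 yaw 14 top 0.014 [133. 137. 137.]
[289, 219, 22, 14] c 0.373 -0.082  72x45 yaw -80 top 0.012 [132. 137. 136.]
[241, 232, 17, 32] c 0.442 -0.242  107x34 yaw -18 top 0.026 [119. 110. 109.]
[195, 238, 22, 33] c 0.446 -0.375  110x33 yaw -23 top 0.020 [190. 187. 173.]
[156, 256, 14, 28] c 0.481 -0.502  92x38 yaw -1 top 0.022 [188.  45.  42.]
[244, 271, 19, 35] c 0.583 -0.242  112x40 yaw -16 top 0.022 [43. 36. 35.]
[189, 273, 28, 27] c 0.555 -0.388  89x37 yaw 35 top 0.022 [31. 29. 28.]
[263, 330, 21, 19] c 0.750 -0.206  33x27 yaw 75 top 0.038 [74. 70. 67.]
blue [0.34950401 0.10797916 0.09425742] [0.3388093  0.09695531 0.01594483] [0.35940707 0.12010941 0.1030476 ]
side0
[405, 235, 23, 27] c 0.742 -0.210  33x30 yaw -55 top 0.038 [80. 74. 72.]
[359, 273, 51, 25] c 0.582 -0.246  111x42 yaw -17 top 0.022 [37. 35. 34.]
[220, 280, 68, 47] c 0.342 -0.098  154x77 yaw 17 top 0.012 [113. 122. 117.]
[313, 298, 53, 27] c 0.441 -0.246  107x37 yaw -17 top 0.026 [99. 93. 90.]
[423, 305, 21, 34] c 0.556 -0.391  93x38 yaw 36 top 0.022 [36. 33. 33.]
[362, 331, 60, 26] c 0.444 -0.379  112x34 yaw -23 top 0.020 [179. 172. 153.]
[440, 352, 46, 38] c 0.483 -0.506  94x39 yaw -0 top 0.022 [172.  24.  17.]
blue [0.34308501 0.09797096 0.08058443] [0.33256676 0.08996326 0.01297484] [0.39916803 0.17281313 0.10053085]
1.65
```

View pics/w0.png

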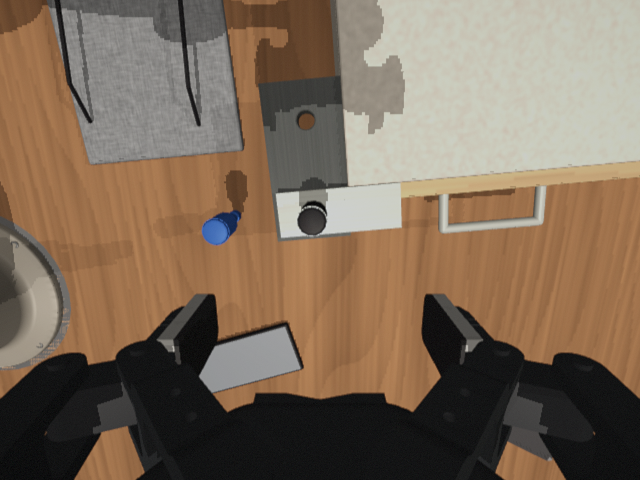

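The wrist view shows the pin head at (312,219), the park hole at (306,121), the handle at (490,225) and the blue look-alike at (220,227).

```bash
python3 - <<'E'
from h import *
for n in("w0","w1"):
    im,d,c=load(n); P=cloud(d,c); X,Y,Z=P[...,0],P[...,1],P[...,2]; ok=d>0
    q=ok&(Z>.122)&(Z<.14)&(X>.41)&(X<.49)&(Y>.06)&(Y<.17)
    zt=np.median(Z[q]); qq=np.argwhere(q)[:,::-1].astype(np.float32); (u,v),rad=cv2.minEnclosingCircle(qq)
    print(n,"pin cloud",np.median(P[q],0),(P[q].min(0)+P[q].max(0))/2,"px",u,v,rad,"ray",ray(c,(u,v),.128))
    # park hole: orange pixels inside block
    u0,v0=(c[0]@(c[1]@np.array([.442,.21,.078])+c[2]))[:2]/(c[1]@np.array([.442,.21,.078])+c[2])[2]
    near=np.zeros(d.shape,bool); near[int(v0)-25:int(v0)+25,int(u0)-25:int(u0)+25]=1
    q=near&(im[...,0].astype(int)-im[...,2]>25)
    k,l,st,ce=cv2.connectedComponentsWithStats(q.astype(np.uint8)); i=1+np.argmax(st[1:,4])
    print(" hole st",st[i],ce[i],"proj guess",u0,v0); b=st[i]; uv=(b[0]+b[2]/2-.5,b[1]+b[3]/2-.5); print(" hole",ray(c,uv,.078),"width mm",b[2]*(d[near].mean())/c[0][0,0]*1000)
    for nm,lo,hi,reg in(("block",.065,.082,(X>.4)&(X<.47)&(Y>.14)&(Y<.24)),("cab",.08,.095,(X>.5)&(X<.6)&(Y>.18))): print(nm,np.median(Z[ok&reg&(Z>lo)&(Z<hi)]))
    # front edge of cabinet top & its side edge
    q=(ok&(Z>.08)&(Z<.092)&(im.min(-1)>95)&(X>.47)&(Y>.13)); hx=[]
    for x in np.arange(.50,.62,.01):
        s=q&(abs(X-x)<.003)
        if s.sum()>20: hx.append((x,np.percentile(Y[s],1)))
    print(np.polyfit(*np.array(hx).T,1) if len(hx)>3 else hx)
    # handle : bright, z .05-.07 
    q=ok&(Z>.05)&(Z<.072)&(im.min(-1)>110)&(X>.5)&(X<.75)&(Y<.15)
    print("handle",q.sum(),P[q].min(0),P[q].max(0), np.median(P[q],0))
E
```

```text
w0 pin cloud [0.43989854 0.1251412  0.12763912] [0.43970392 0.12424898 0.12624013] px 311.4803771972656 220.44117736816406 15.547445297241211 ray [0.44022738 0.12491308 0.128     ]
 hole st [299 113  16  17 205] [305.97560976 121.03902439] proj guess 313.9438174196083 119.9635057203586
 hole [0.43503976 0.20909671 0.078     ] width mm 15.13857707849988
block 0.0777052389529481
cab 0.08466099982382233
[0.17932065 0.04396918]
handle 1409 [ 0.57069599 -0.21001634  0.05861105] [0.74909954 0.14805916 0.06714795] [0.62782545 0.11027648 0.06392775]
w1 pin cloud [0.44000843 0.12566405 0.12763985] [0.43986313 0.12435983 0.12608923] px 312.2989807128906 284.8144226074219 14.649609565734863 ray [0.44025974 0.12575151 0.128     ]
 hole st [300 176  15  14 165] [306.93333333 182.43030303] proj guess 314.7163363796898 185.14260996812368
 hole [0.43444997 0.21256444 0.078     ] width mm 14.90470787192467
block 0.07770662853886065
cab 0.08465933967181373
[0.20071017 0.03512809]
handle 1109 [0.57158688 0.09797499 0.06008767] [0.68187042 0.14528538 0.06669819] [0.62925678 0.1098136  0.06401619]
```

```bash
python3 - <<'E'
from h import *
Q=down(np.radians(94.8)); px,py=.4402,.1253
r.reach([px,py,.20],Q); r.move_straight([px,py,.123],speed=.1,max_force=10)
command_gripper(.0,80)
s=r.read_state(); print("gripped",s["grip_width"],s["grip_force"],s["eef_pos"],s["contact_force"])
f=r.move_straight([px,py,.190],speed=.06); r.hold(.3)
s=r.read_state(); print("up",f,s["grip_width"],s["grip_force"],s["eef_pos"],s["contact_force"],s["time_s"])
r.move_straight([.434,.212,.190],speed=.1); shot("wrist","w2"); shot("side","s2")
E
```

```text
gripped 0.023918427529606868 78.20486068725586 [0.44080598 0.12534853 0.1233895 ] [1.18442989 0.4944372  2.74850987]
up False 0.02431207751990453 81.34833812713623 [0.4401556  0.12527216 0.1898529 ] [ 0.16105815 -0.59353319 -0.32230538] 5.2583
```

View pics/w2.png

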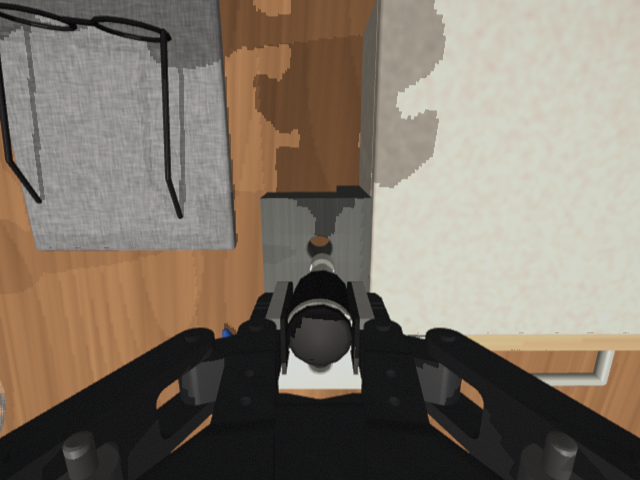

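The pin is held, with its tip near (320,262) in line with the park hole at (319,247). Checking where the hole projects before lowering.

```bash
python3 - <<'E'
from h import *
im,d,c=load("w2")
for p in((.434,.212,.078),(.434,.212,.098),(.434,.212,.152)):
    q=c[1]@np.array(p)+c[2]; print(p,(c[0]@q)[:2]/q[2])
sub=im[225:285,290:350].astype(int)
hole=(sub.sum(-1)<130)|(sub[...,0]-sub[...,2]>25)
k,l,st,ce=cv2.connectedComponentsWithStats(hole[:35].astype(np.uint8)); i=1+np.argmax(st[1:,4]); b=st[i]
print(b+np.array([290,225,0,0,0]))
w=b[2]; uc=290+b[0]+(w-1)/2; vt=225+b[1]; print("width px",w,"centre est",ray(c,(uc,vt+w/2),.078), "top edge",ray(c,(uc,vt),.078))
print(r.read_state()["eef_pos"])
E
```

```text
(0.434, 0.212, 0.078) [319.74638613 245.84122814]
(0.434, 0.212, 0.098) [319.7537031  254.59021415]
(0.434, 0.212, 0.152) [319.78187118 288.27109721]
[308 236  23  20 343]
width px 23 centre est [0.43358216 0.21075634 0.078     ] top edge [0.43289448 0.21901195 0.078     ]
[0.43409468 0.21146733 0.1900001 ]
```

```bash
python3 - <<'E'
from h import *
x,y=.4338,.2113
f=r.move_straight([x,y,.116],speed=.05,max_force=12)
s=r.read_state(); print("down",f,s["eef_pos"],s["contact_force"],s["grip_width"])
if s["eef_pos"][2]<.122:
    command_gripper(.085,80); r.move_straight([x,y,.26]); r.move_straight([.50,.20,.30]); im,d,c=shot("wrist","w3"); print(r.read_state()["time_s"])
    P=cloud(d,c); Z=P[...,2]; q=(d>0)&(Z>.105)&(Z<.14)&(abs(P[...,0]-x)<.04)&(abs(P[...,1]-y)<.05); print("pin top",np.median(Z[q]),(P[q].min(0)+P[q].max(0))/2)
    q=(d>0)&(Z>.052)&(Z<.072)&(im.min(-1)>110)&(P[...,0]>.5)&(P[...,0]<.75)&(P[...,1]<.15)
    print(cv2.minAreaRect(P[q][:,:2].astype(np.float32)*1000),np.median(Z[q]))
E
```

```text
down False [0.43389945 0.21135528 0.11623178] [-0.11452378  0.78790305 -0.69660269] 0.023758139435872794
10.4583
pin top 0.11934291342283862 [0.4345001  0.21024266 0.11336535]
((627.0205078125, 121.55814361572266), (108.87986755371094, 38.529266357421875), 5.078620433807373) 0.06414428501225035
```

View pics/w3.png

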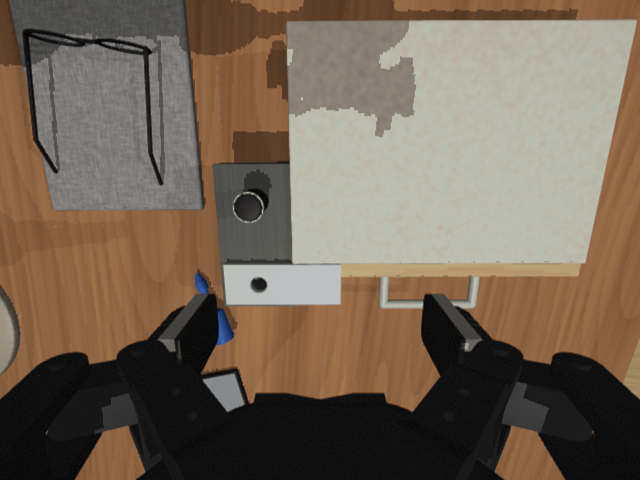

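```bash
cat >> h.py <<'E'
TH=np.radians(4.9); CX=np.array([-np.sin(TH),np.cos(TH),0]); CY=np.array([-np.cos(TH),-np.sin(TH),0]); H0=np.array([.6283,.1073,0])
E
python3 - <<'E'
from h import *
for y in (TH,TH+np.pi):
    q=r.solve_ik(H0+[0,0,.2],down(y)); print(y,None if q is None else np.round(q,2))
y=TH; q=r.solve_ik(H0+[0,0,.2],down(y))
if q is None: y=TH+np.pi
command_gripper(.03,60); r.reach(H0+[0,0,.2],down(y))
f=r.move_straight(H0+[0,0,.066],speed=.12,max_force=8); print(f,r.read_state()["eef_pos"])
if not f:
    command_gripper(0,60); s=r.read_state(); print(s["grip_width"],s["grip_force"],s["eef_pos"],s["contact_force"])
    f=r.move_straight(H0-.161*CX+[0,0,.066],speed=.1,max_force=25); s=r.read_state(); print(f,s["eef_pos"],(s["eef_pos"]-H0)@CX,s["contact_force"],s["grip_width"])
    command_gripper(.03,60); r.move_straight(np.array(s["eef_pos"])+[0,0,.12]); print(r.read_state()["time_s"])
    shot("scene","s4"); shot("side","sd4")
E
```

```text
0.08552113334772216 [ 0.05  0.59  1.27 -0.    1.28  1.53]
3.2271137869375153 [ 0.05  0.59  1.27 -0.    1.28 -1.61]
False [0.62885496 0.10737706 0.06689595]
0.007992497136446232 58.47220301628113 [0.62887157 0.10608838 0.06703471] [-0.6993617  -4.77277548  2.66621861]
False [ 0.64271124 -0.05316127  0.06700323] -0.161105795469854 [-0.08811647 -1.24549078  5.1254967 ] 0.008110212220845339
16.9333
```

View pics/s4.png

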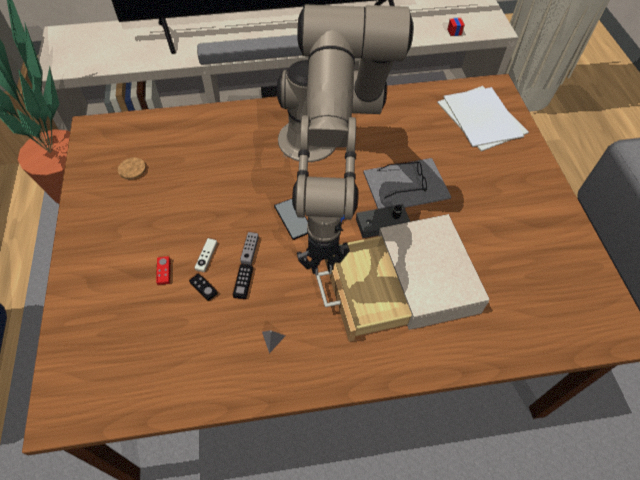

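The drawer is out (handle at (325,290)), and the wide remote has been knocked to (243,281). I'll re-measure each remote with the wrist camera just before its pick, starting with the slim one.

```bash
cat >> h.py <<'E'
O=H0+.054*CX; F=O-.080*CX   # cabinet origin, drawer floor point when fully out (z=0)
L={"slim":(112,32,18,-.090),"wide":(110,40,20,-.031),"tall":(106,34,24,.090),"short":(90,38,20,.031)}
def look(name,guess):
    r.reach([guess[0],guess[1],.26],down(np.pi/2)); im,d,c=shot("wrist","l_"+name)
    bs=[b for b in blobs(im,d,c,lambda X,Y:(np.hypot(X-guess[0],Y-guess[1])<.14),.008,.05,300) if not(b[7][0]>1.8*b[7][2]) and abs(b[3]-L[name][0])<9 and abs(b[4]-L[name][1])<7]
    show(bs); return min(bs,key=lambda b:np.hypot(b[1]-guess[0],b[2]-guess[1])) if bs else None
def pick(name,guess):
    l,w,h,yp=L[name]; b=look(name,guess)
    if b is None or abs(b[6]-h/1000)>.006: print("no find",b); return False
    x,y,yaw=b[1],b[2],np.radians(b[5]%180)
    command_gripper(min(.085,w/1000+.032),45)
    r.reach([x,y,.12],down(yaw)); f=r.move_straight([x,y,.029],speed=.12,max_force=12)
    command_gripper(0,45); s=r.read_state(); zp=s["eef_pos"][2]; print(name,f,"grip",s["grip_width"],s["grip_force"],zp)
    if s["grip_width"]<w/1000-.008: return False
    r.move_straight([x,y,.22],speed=.25)
    p=F+.005*CX+yp*CY; Q=down(TH+np.pi/2)
    r.reach(p+[0,0,.22],Q); f=r.move_straight(p+[0,0,zp+.016],speed=.15,max_force=12); s=r.read_state(); print("place",f,s["eef_pos"],s["grip_width"])
    command_gripper(w/1000+.012,45); r.move_straight(p+[0,0,.22],speed=.25); print("t",r.read_state()["time_s"]); return True
E
python3 - <<'E'
from h import *
for n in("s4","sd4"): print(n); show(blobs(*load(n),lambda X,Y:(X>.38)&(X<1)&(Y>-.6)&(Y<-.15),.008,.07))
print(pick("slim",(.445,-.377)))
shot("wrist","p1"); shot("side","sd5")
E
```

```text
s4
[241, 232, 18, 31] c 0.443 -0.242  106x34 yaw -19 top 0.026 [117.  109.  107.5]
[195, 238, 22, 32] c 0.445 -0.374  112x33 yaw -23 top 0.020 [189. 186. 171.]
[156, 256, 14, 28] c 0.481 -0.503  91x39 yaw -1 top 0.022 [186.  44.  42.]
[233, 264, 20, 35] c 0.555 -0.271  110x40 yaw -16 top 0.022 [40.5 35.  33.5]
[189, 273, 28, 26] c 0.556 -0.388  92x37 yaw 37 top 0.022 [31. 29. 29.]
[264, 330, 19, 18] c 0.750 -0.208  29x26 yaw 67 top 0.041 [73.  69.5 67. ]
sd4
[405, 235, 24, 27] c 0.746 -0.213  33x30 yaw -41 top 0.038 [80. 75. 73.]
[313, 283, 100, 42] c 0.499 -0.260  224x43 yaw -16 top 0.025 [84. 79. 78.]
[423, 305, 21, 34] c 0.555 -0.391  93x38 yaw 36 top 0.022 [36. 33. 33.]
[362, 331, 60, 27] c 0.445 -0.379  113x34 yaw -23 top 0.020 [180. 174. 154.]
[439, 352, 47, 38] c 0.481 -0.507  91x39 yaw -1 top 0.022 [173.  25.  17.]
[266, 179, 105, 65] c 0.444 -0.378  112x32 yaw -23 top 0.018 [231. 233. 230.]
slim False grip 0.031065051190627174 45.88103950023651 0.02996765244951284
place False [0.72049629 0.09407423 0.04731487] 0.030588457210162963
t 27.0583
True
```

View pics/p1.png

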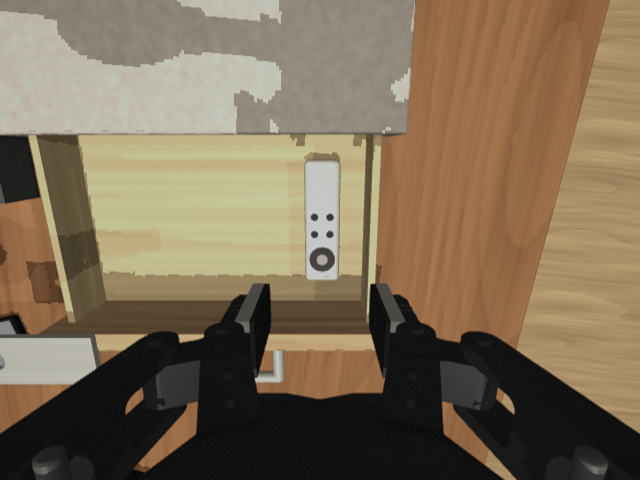

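The slim remote lies flat in the drawer at (322,220), clear of the walls. Now the other three.

```bash
python3 - <<'E'
from h import *
for n,g in(("wide",(.555,-.273)),("short",(.556,-.39)),("tall",(.4425,-.244))):
    if not pick(n,g): break
p=F+[0,-.03,.34]; r.reach(p,down(TH+np.pi/2)); shot("wrist","p2"); shot("scene","s6"); shot("side","sd6")
E
```

```text
[265, 181, 107, 62] c 0.554 -0.273  110x40 yaw -16 top 0.020 [71. 67. 66.]
wide False grip 0.038442815676651365 47.078343629837036 0.029999889511588586
place False [0.66167696 0.08904507 0.04717167] 0.03892896712354716
t 36.5167
[277, 175, 84, 74] c 0.555 -0.390  90x38 yaw 36 top 0.020 [72. 69. 67.]
short False grip 0.03697902808677304 47.033997774124146 0.030132206379776164
place False [0.59985888 0.08372558 0.04708582] 0.03699211885251975
t 45.95
[267, 183, 103, 59] c 0.441 -0.244  106x34 yaw -18 top 0.024 [179. 174. 170.]
tall False grip 0.03326357732433043 45.864107608795166 0.02983261738718819
place False [0.54103463 0.07866751 0.0466526 ] 0.03302370396478528
t 55.1083
```

View pics/p2.png

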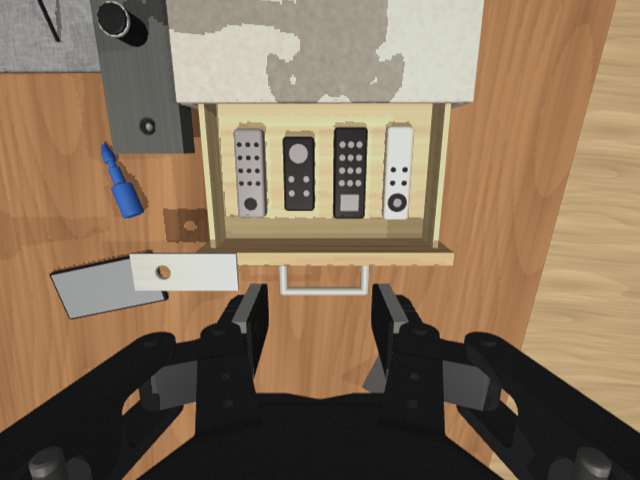

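All four remotes lie flat in the drawer (row y≈170, x 250/298/350/398). Time to shut it.

```bash
python3 - <<'E'
from h import *
p=H0-.1605*CX; Q=down(TH)
command_gripper(.03,60); r.reach(p+[0,0,.2],Q)
f=r.move_straight(p+[0,0,.066],speed=.12,max_force=8); print(f)
if not f:
    command_gripper(0,60); s=r.read_state(); print(s["grip_width"],s["eef_pos"])
    f=r.move_straight(H0+.006*CX+[0,0,.066],speed=.07,max_force=20); s=r.read_state(); print("shut",f,s["eef_pos"],(s["eef_pos"]-H0)@CX,s["contact_force"],s["grip_width"])
    command_gripper(.03,60); e=np.array(s["eef_pos"]); r.move_straight(e+[0,0,.16]); 
    r.reach([.445,.13,.30],down(TH+np.pi/2)); shot("wrist","w7"); r.move_straight([.445,.18,.30]); shot("wrist","w8"); print(r.read_state()["time_s"])
for n in("w7","w8"):
    im,d,c=load(n); P=cloud(d,c); X,Y,Z=P[...,0],P[...,1],P[...,2]
    q=(d>0)&(Z>.108)&(Z<.13)&(abs(X-.434)<.04)&(abs(Y-.211)<.05); print("pin",np.median(Z[q]),ray(c,cv2.minEnclosingCircle(np.argwhere(q&(Z>.116))[:,::-1].astype(np.float32))[0],.120))
    q=c[1]@np.array([.4402,.1253,.086])+c[2]; u,v=(c[0]@q)[:2]/q[2]; print("lock proj",u,v)
    u0,v0=int(u)-22,int(v)-22; g=im[v0:v0+44,u0:u0+44].min(-1)<95
    k,l,st,ce=cv2.connectedComponentsWithStats(g.astype(np.uint8))
    for b in st[1:]:
        if b[4]>60: print(b, ray(c,(u0+b[0]+(b[2]-1)/2,v0+b[1]+(b[3]-1)/2),.086))
E
```

```text
False
0.007701693988888469 [ 0.64244326 -0.05279577  0.0669804 ]
shut True [0.62866268 0.10605917 0.06699853] -0.0012672778596518213 [-1.47928299 -1.1712956   3.33499651] 0.007647879409007831
64.7
pin 0.11936076178294935 [0.43440205 0.2100597  0.12      ]
lock proj 314.2477864634303 221.43834962193455
[ 16  17  16  15 189] [0.44155752 0.12383538 0.086     ]
pin 0.11942721633006993 [0.4342233  0.21064074 0.12      ]
lock proj 310.49950486701147 268.8671817711032
[  0   0  44   4 143] [0.4373876  0.14796428 0.086     ]
[ 16  17  16  15 176] [0.44131943 0.12416027 0.086     ]
```

View pics/w8.png

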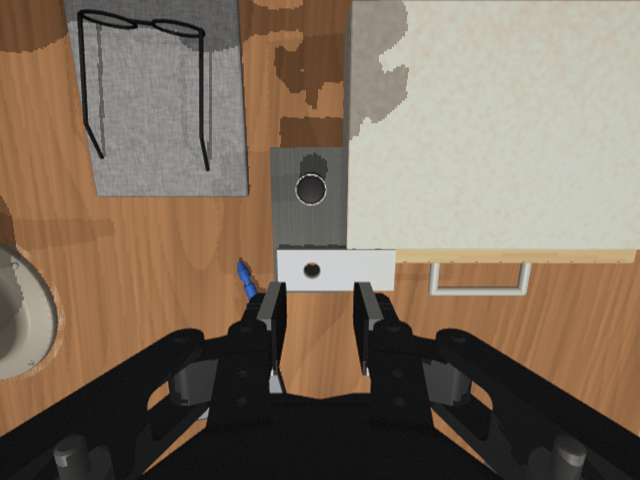

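```bash
python3 - <<'E'
from h import *
Q=down(np.radians(94.8)); a=np.array([.4343,.2106,0]); b=np.array([.4402,.1253,0])
command_gripper(.07,80); r.reach(a+[0,0,.19],Q); r.move_straight(a+[0,0,.116],speed=.1,max_force=10)
command_gripper(0,80); s=r.read_state(); print("grip",s["grip_width"],s["eef_pos"],s["contact_force"])
f=r.move_straight(a+[0,0,.190],speed=.1,max_force=15); print("lifted",f)
r.move_straight(b+[0,0,.190],speed=.1); r.hold(.2); im,d,c=shot("wrist","w9")
f=r.move_straight(b+[0,0,.155],speed=.04,max_force=10); s=r.read_state(); print("enter",f,s["eef_pos"],s["contact_force"])
if not f:
    f=r.move_straight(b+[0,0,.1235],speed=.03,max_force=30); s=r.read_state(); print("in",f,s["eef_pos"],s["contact_force"],s["grip_width"])
print(s["time_s"])
E
```

```text
grip 0.02393903212346767 [0.43451427 0.21069756 0.11661562] [-1.05415396  0.38139139  6.01981913]
lifted False
enter False [0.44021071 0.12532738 0.15511585] [-0.77688815  0.1545352  -0.67011309]
in False [0.44135811 0.12539563 0.1245457 ] [ 1.02708676  0.54695759 12.32400338] 0.023527018274902316
71.45
```

```bash
python3 - <<'E'
from h import *
b=np.array([.4402,.1253,0])
command_gripper(.07,80); r.move_straight(b+[0,0,.20]); command_gripper(0,60)
f=r.move_straight(b+[0,0,.149],speed=.04,max_force=18); s=r.read_state(); print("press",f,s["eef_pos"],s["contact_force"])
r.move_straight(b+[0,0,.22]); command_gripper(.085); r.reach([.447,.15,.30],down(np.pi/2)); r.hold(.3)
im,d,c=shot("wrist","w10"); P=cloud(d,c); X,Y,Z=P[...,0],P[...,1],P[...,2]
q=(d>0)&(Z>.12)&(Z<.15)&(X>.41)&(X<.49)&(Y>.06)&(Y<.17); zt=np.median(Z[q])
print("top",zt,ray(c,cv2.minEnclosingCircle(np.argwhere(q)[:,::-1].astype(np.float32))[0],zt))
q=(d>0)&(Z>.052)&(Z<.072)&(im.min(-1)>110)&(X>.5)&(X<.75)&(Y<.15)&(Y>.08); print("handle",cv2.minAreaRect(P[q][:,:2].astype(np.float32)*1000))
print(r.read_state()["time_s"],r.read_state()["contact_force"]); shot("scene","s11")
E
```

```text
press True [0.4410714  0.12535823 0.1530109 ] [ 0.85662314 -0.73447484  5.64012029]
top 0.12745599489711115 [0.44167627 0.12640922 0.12745599]
handle ((626.7612915039062, 121.94538879394531), (109.33012390136719, 41.44980239868164), 5.009678363800049)
76.5417 [ 0.22764448 -0.56758802 -0.04526968]
```

View pics/w10.png

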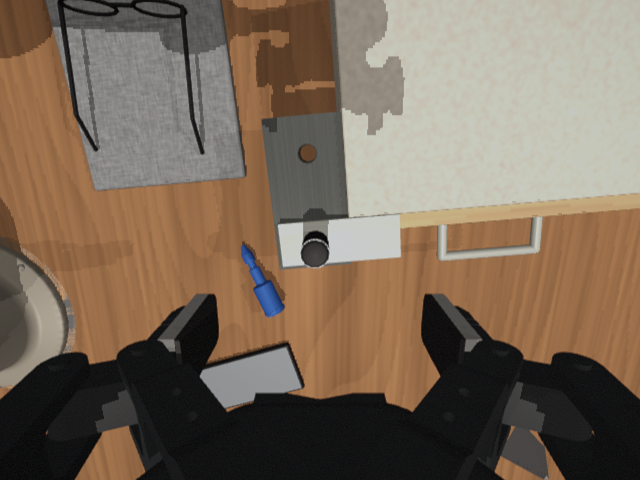

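View pics/s11.png

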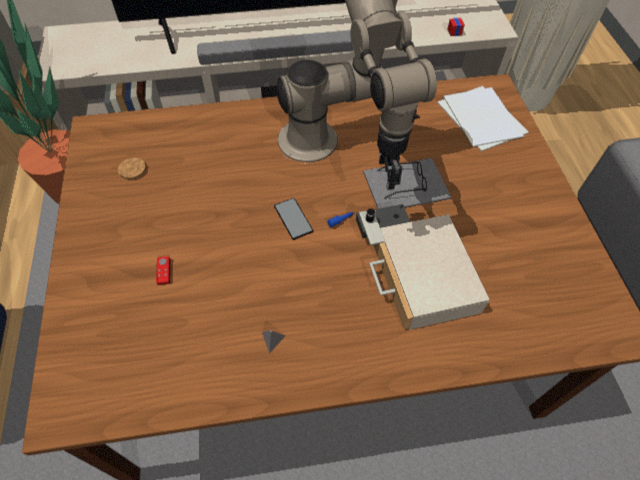

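The pin is seated, with its head top at 0.1275 m against 0.1276 m at the start. The drawer is shut and the phone, tablet, glasses and pyramid are where they were.

```bash
python3 -c "
from h import *
print(r.finish_job())"
```

```text
the job is handed in; nothing more can be done
None
```

The job is handed in, though no verdict came back: all four remotes are in the shut drawer, the pin is back home to within 1–2 mm, and the phone, tablet, glasses and pyramid look untouched, but the blue look-alike pin got knocked over, probably by the drawer's tongue.

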